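# Fit a new air filter and close the airbox

## Task

Fit the new orange air filter into the open airbox: set it into the lower shell and press it down until it sits fully home, level and flush with the rim all round. Only then swing the hinged cover over and close it fully, edge to edge. Leave the used grey filter and everything else on the bench where it is.

Things in the scene. Friction and masses are not known exactly. Their poses are not given: they have to be found in the camera images.
- filter_new: New air filter element: flat bright orange rigid frame with cream pleats, 140 x 90 x 16 mm plate (long side along its x) with a stiff upright pull tab in the middle of its top, 60 mm long along x, 14 mm thick (y), 28 mm high, so 44 mm overall. Origin: centre of its underside, z up. About 0.16 kg. The same turned half round.
- filter_used: Used air filter element, not needed: same shape, grey frame with black pleats, 140 x 90 x 16 mm plate (long side along its x) with a stiff upright pull tab in the middle of its top, 60 mm long along x, 14 mm thick (y), 28 mm high, so 44 mm overall. Origin: centre of its underside, z up.
- airbox: Lower shell of a black plastic airbox, bolted to the bench. Outside 162 (x) x 112 (y) mm, walls 6 mm, inside 150 x 100 mm, rim 50 mm above the bench. Origin: centre of its underside, z up. The filter lies in it lengthwise (filter x along airbox x, either way round). A rubber intake stub (looks only) points to -x.
- seat (a point): Middle of the filter's seat in the lower shell, where the filter's origin belongs: over the airbox's origin, 34 mm above the bench, level with a grey ledge along both long sides. Fully home, the filter's plate is flush with the rim (50 mm) and its tab's top is at 78 mm.
- seal (a point): Top of one of two stiff black rubber seal strips, 14 mm wide, across the inside at x = -58 and +58 mm of the airbox (this is the -x one). They carry a filter that is just laid in 9 mm too high; each yields to a push of about 6 N and stays down.
- cover (a joint): Angle of the airbox's black hinged cover (upper shell), rad: 0 closed edge to edge, about 2 open. Hinged along the airbox's +y side; open it stands up, leaning away to +y, hollow side towards the box. 162 x 112 x 39 mm high, 6 mm walls. Stiff: stays where left; 2 to 5 N at the free edge moves it. A red thumb lip (50 x 15 x 6 mm) marks the rim at the free edge.
- hinge_mid (a point): Middle of the cover's hinge line, which runs along the airbox's x: 60 mm to +y of the airbox's origin and 51 mm above the bench.
- cover_edge (a point): Point on the cover's outer roof, at the middle of its free edge: 116 mm from the hinge line along the cover and 39 mm out from its rim. Closed, it lies on top at 90 mm above the bench, 56 mm to -y of the airbox's origin. Moves with the cover.
- spray_can: Spray can with a blue band, 60 mm diameter, 170 mm high; origin under its centre. Bystander.
- mug: White mug, 80 mm diameter, 90 mm high; origin under its centre. Bystander.
- wrench: Steel wrench lying flat, 190 mm long along its x. Bystander.
- screwdriver: Screwdriver with a red handle, 200 mm long along its x. Bystander.
- grease_jar: Jar with a yellow cap, 64 mm diameter, 60 mm high; origin under its centre. Bystander.
- carton: Cardboard carton, 110 x 160 x 55 mm; origin under its centre. Bystander.
Mind the look-alikes: they are no part of the job. Leave any green, purple or turquoise look-alike of the filter_new alone.

How it is judged:
By the outcome, as a careful person would: the job done as asked, in the order asked, and still so for the second after the job is handed in, with the robot touching nothing.
It also fails if it takes over 72 s, if anything falls off the work surface, if the arm or the gripper's body presses on something with over 40 N, if the wrist force passes 120 N, or if a joint passes its speed limit or range.

## Robot

A 7-joint arm with a two-finger parallel gripper is mounted at the origin on the work surface. World frame = base frame: x ahead of the robot, y to its left, z up, the work surface at z = 0. Lengths are in m, angles in degrees, forces in N, time in s.
With the tool pointing down it reaches from about 0.425 to 0.825 m from the base axis. Payload 3.6 kg.
Tool frame: the origin (TCP) lies between the finger pads; the fingertips stand 14 mm ahead of it and the grasp point (between the pads) lies 5 mm behind it; z points along the fingers, y is the line along which they close (so a half turn about z gives the same grasp; the last joint's range is limited). The gripper opens to 85 mm and grips with 20 to 120 N. Pads are 22 mm wide; open, the fingers measure 114 mm over their backs; the gripper's body (76 mm by 85 mm) begins 54 mm behind the grasp point. The pads swing forward as they close: fully open they stand 13 mm farther back than shut.
Start: joints at [-73.138, 35.231, -0.722, 81.555, 0.464, 63.22, -2.315], TCP at [0.205, 0.617, 0.245] pointing down, gripper open.
Joint ranges: [-178.69, 178.69], [-17.37, 117.87], [-77.05, 75.6], [15.02, 138.74], [-78.02, 258.01], [0.78, 113.62], [-162.83, 162.83]. Speed limits (degrees/s): [159.86, 159.86, 180, 180, 180, 180, 180].

## Interface

Orientations are given as a 3x3 rotation matrix whose columns are the frame's x, y, z axes.
In Python, from workcell import * gives the robot as it stands.
- The arm moves only by the tool jog_arm, never from a script. Its argument "series" is one flat list of numbers, 7 for each row, row after row: the finger opening in cm, from 0 to 8.54, then the shift along the tool's x, y, z in cm, then the turn, a rotation vector about the tool's x, y, z in rad. In form: [hand, dx, dy, dz, rx, ry, rz, hand, dx, dy, dz, rx, ry, rz, ...]. A call has 1 to 8 rows; each row is the pose to reach, as a shift and turn from the pose commanded when the call began, along the tool's axes at that moment; what a row does not reach only later rows make up. A row lasts 1/8 s, in which the tool goes at most 62.5 mm and 10.7 degrees, less where a joint would pass 70% of its speed; a pose out of reach is approached as far as the arm can. A call with a gripper value outside its range is refused whole. The fingers move at their own pace and stop on an object; the grip force is fixed at half the most. Time passes only in rows, so rows that repeat a pose let the fingers close. It gives the time, the measured TCP pose, the force, the opening and the grip force at its end, in the units of the state.
- get_state(): the state, without advancing time (a new reading comes with each control period).
- read_camera(name): name is "scene" or "top"; returns a dict with "pixels" (480x640x3 uint8, red, green, blue), "K" (3x3 intrinsics, pixels), "T" (4x4, takes a point from camera to world coordinates). Camera axes: x right, y down, z forward; pixel columns grow to the right and rows downward; lengths in m; the calibration is good to about 2 mm. A picture is of the moment at which its call begins. There is no depth.
- sign_off(): hands the job in; it is judged then, once.
Trained networks look in a picture, given as the dict that the camera call returned (one of the last four; its "shot" number tells which), for a name from the list of things; names that differ only in an ending like _2 or _b are one class to them, and where a whole thing is asked for, a point or a joint stands for the part that bears it (a point fixed in the world has none). Each returns a list of dicts, best first, with "conf" (0 to 1); they miss things now and then, are a little off and sometimes report something else, mostly with a low value. They report only what shows in the picture. A call takes as long as a camera call. They do not tell look-alikes from the thing itself.
- look_for(picture, thing): "point" ([x, y, z] in m, in the coordinates of the camera as it stood for that picture, good to about 4 mm: the middle of the surface that is visible of it).
The state is a dict: "time_s": time; "qpos": joint angles; "qvel": joint speeds; "joint_efforts": joint torques, N m; "eef_pos": TCP position; "tool_rot": TCP orientation; "force": force on the tool from outside, world axes, zero at the start; "torque": the same for the moment, N m; "gripper_width": opening from 0.0 (shut) to 1.0 (fully open); "grip_force": force on a finger pad.
Only numpy, scipy, OpenCV 4.12 (cv2) and the standard library are available. Lean on these libraries where they do the work, as an engineer would, in place of code of your own. Each camera call takes 0.05 s, during which the arm holds its last target. There are 200 camera calls.

## Working session

There is one attempt and no reset: what is moved stays moved. The work goes in short steps, Python scripts to look and compute and a tool call to move; the robot and the scene stay as the last step left them, time stands still between calls to the robot, and variables do not carry over. Pictures are saved under pics/ and viewed, at most 10 in all, crops included, and the job is handed in when it is done.

Besides the shell and the picture viewer there is one more tool, called after ">>>" as a command line: name --argument value ..., lists and objects as JSON in quotes. jog_arm: Moves the arm, as the interface text tells. Its arguments: {"type":"object","properties":{"series":{"type":"array"}},"required":["series"]}

```bash
mkdir -p pics; cat > h.py <<'E'
from workcell import *
import numpy as np, cv2
def snap(n,f=None):
    p=read_camera(n)
    if f: cv2.imwrite('pics/'+f,p['pixels'][:,:,::-1])
    return p
def find(p,t,k=4):
    T=np.array(p['T'])
    return [(round(d['conf'],2),np.round(T[:3,:3]@d['point']+T[:3,3],3).tolist(),np.round((np.array(p['K'])@d['point'])[:2]/d['point'][2]).tolist()) for d in look_for(p,t)[:k]]
def ray(p,u,v,z):
    T=np.array(p['T']); d=T[:3,:3]@np.linalg.inv(np.array(p['K']))@[u,v,1]
    return T[:3,3]+d*(z-T[2,3])/d[2]
def px(p,w):
    T=np.array(p['T']); c=np.array(p['K'])@(T[:3,:3].T@(np.array(w)-T[:3,3])); return c[:2]/c[2]
E
python3 - <<'E'
from h import *
a=snap('top','top1.png'); b=snap('scene','scene1.png')
for n,p in(('top',a),('scene',b)):
    print(n,np.round(p['T'],3).tolist())
    for t in ['filter_new','filter_used','airbox','cover','cover_edge','seal']: print(t,find(p,t))
s=get_state();print(s['time_s'],s['eef_pos'],np.round(s['tool_rot'],3).tolist(),s['force'])
E
```

```text
top [[0.019, -0.987, 0.158, 0.335], [-1.0, -0.019, -0.002, 0.06], [0.005, -0.157, -0.988, 1.236], [0.0, 0.0, 0.0, 1.0]]
filter_new [(0.93, [0.318, 0.107, 0.016], [300.0, 313.0]), (0.92, [0.213, -0.277, 0.02], [440.0, 355.0]), (0.75, [0.642, -0.27, 0.016], [433.0, 202.0]), (0.55, [0.758, 0.013, 0.016], [336.0, 161.0])]
filter_used [(0.64, [0.44, -0.285, 0.014], [440.0, 272.0])]
airbox [(0.83, [0.53, 0.099, 0.049], [304.0, 236.0])]
cover [(0.83, [0.531, 0.157, 0.147], [280.0, 229.0]), (0.55, [0.64, -0.273, 0.016], [434.0, 202.0]), (0.18, [0.528, 0.099, 0.049], [304.0, 236.0])]
cover_edge [(0.66, [0.525, 0.155, 0.149], [281.0, 231.0])]
seal [(0.58, [0.488, 0.047, 0.04], [323.0, 252.0])]
scene [[0.161, 0.548, -0.821, 1.452], [0.987, -0.105, 0.124, -0.096], [-0.018, -0.83, -0.558, 0.747], [0.0, 0.0, 0.0, 1.0]]
filter_new [(0.86, [0.219, -0.272, 0.014], [195.0, 220.0]), (0.85, [0.331, 0.094, 0.016], [317.0, 227.0]), (0.73, [0.671, -0.266, 0.015], [188.0, 322.0]), (0.68, [0.78, 0.019, 0.018], [319.0, 340.0])]
filter_used [(0.94, [0.463, -0.273, 0.02], [190.0, 266.0]), (0.66, [0.669, -0.264, 0.015], [189.0, 322.0])]
airbox [(0.68, [0.671, -0.265, 0.013], [189.0, 323.0]), (0.66, [0.54, 0.111, 0.048], [338.0, 259.0])]
cover [(0.95, [0.531, 0.164, 0.099], [357.0, 238.0]), (0.68, [0.376, -0.147, 0.039], [236.0, 237.0])]
cover_edge [(0.69, [0.537, 0.162, 0.101], [357.0, 239.0])]
seal [(0.43, [0.494, 0.054, 0.045], [313.0, 252.0])]
0.7 [0.20490558 0.61682428 0.24531773] [[-0.949, 0.315, -0.0], [0.315, 0.949, -0.0], [0.0, -0.0, -1.0]] [-0.76974422  0.28174873  0.62118362]
```

View pics/top1.png

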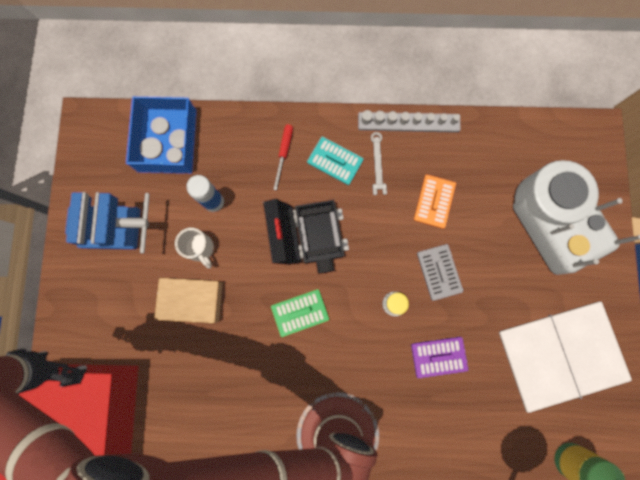

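View pics/scene1.png

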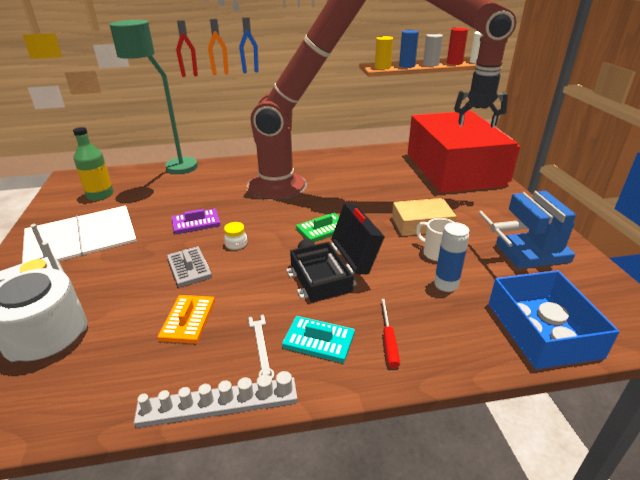

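The top picture shows the orange filter at (435,201). Its look-alikes are turquoise (335,160), green (300,313), purple (440,358) and used grey (440,272). Only (435,201) has an orange frame with cream pleats, so that is filter_new. The airbox is at (320,233), with its cover open at (280,232). I'll confirm with one enlarged crop and measure.

```bash
python3 - <<'E'
from h import *
a=snap('top'); b=snap('scene')
for n,p in(('top',a),('scene',b)):
    hsv=cv2.cvtColor(p['pixels'],cv2.COLOR_RGB2HSV)
    m=cv2.inRange(hsv,(8,170,150),(24,255,255))
    r=(400,165,70,70) if n=='top' else (150,280,80,75)
    mm=np.zeros_like(m); x,y,w,h=r; mm[y:y+h,x:x+w]=m[y:y+h,x:x+w]
    pts=np.argwhere(mm)[:,::-1]
    W=np.array([ray(p,u,v,0.016)[:2] for u,v in pts],np.float32)
    R=cv2.minAreaRect(W); print(n,len(pts),R)
    print(np.round(cv2.boxPoints(R),3).tolist())
A=cv2.resize(a['pixels'][190:280,255:355],(600,540),interpolation=cv2.INTER_CUBIC)
B=cv2.resize(a['pixels'][165:235,400:470],(200,200),interpolation=cv2.INTER_CUBIC)
c=np.zeros((540,800,3),np.uint8); c[:,:600]=A; c[:200,600:]=B
cs=cv2.resize(b['pixels'][285:350,150:225],(200,173),interpolation=cv2.INTER_CUBIC); c[220:393,600:]=cs
cv2.imwrite('pics/crop1.png',c[:,:,::-1])
E
```

```text
top 438 ((0.6457334756851196, -0.27286016941070557), (0.09389755129814148, 0.14493903517723083), 74.25411987304688)
[[0.5630000233650208, -0.2980000078678131], [0.703000009059906, -0.33799999952316284], [0.7279999852180481, -0.24699999392032623], [0.5889999866485596, -0.20800000429153442]]
scene 1628 ((0.644910454750061, -0.26887187361717224), (0.2638242244720459, 0.1941070556640625), 1.3982517719268799)
[[0.5109999775886536, -0.17499999701976776], [0.5149999856948853, -0.36899998784065247], [0.7789999842643738, -0.3630000054836273], [0.7739999890327454, -0.16899999976158142]]
```

View pics/crop1.png

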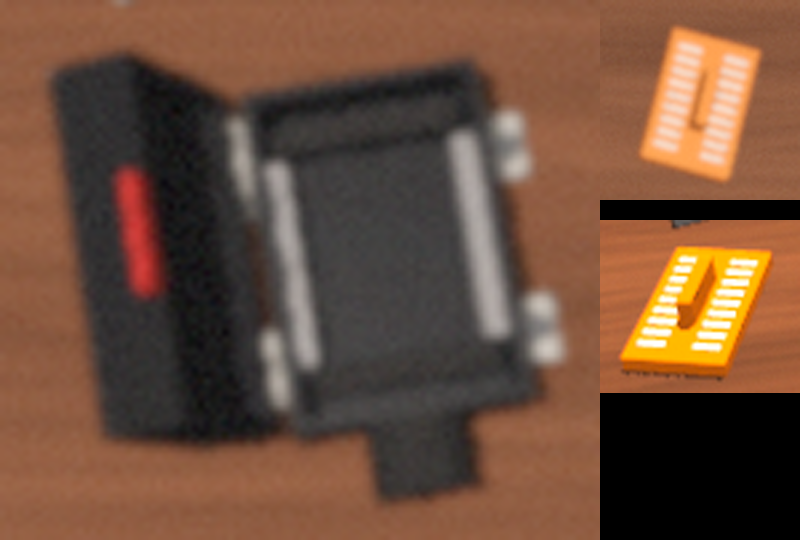

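The crop confirms it: orange frame, cream pleats and upright tab at top-view (435,201), centre about (0.646,-0.273), long axis about -16°. The measured size of 94x145 mm fits. The airbox rim corners in the crop are about (245,100), (480,65), (540,395) and (297,432), with the stub pointing down (-x). I'll start moving now.

>>> jog_arm --series '[8.5,-69.9,-70.6,0,0,0,-0.042,8.5,-69.9,-70.6,0,0,0,-0.042,8.5,-69.9,-70.6,0,0,0,-0.042,8.5,-69.9,-70.6,0,0,0,-0.042,8.5,-69.9,-70.6,0,0,0,-0.042,8.5,-69.9,-70.6,0,0,0,-0.042,8.5,-69.9,-70.6,0,0,0,-0.042,8.5,-69.9,-70.6,0,0,0,-0.042]'

```text
time_s: 1.8
eef_pos: [0.4277, 0.167, 0.2458]
tool_rot: [[-0.961, 0.275, 0.001], [0.275, 0.961, 0.001], [-0.001, 0.001, -1.0]]
force: [0.6, 0.8, -1.5]
gripper_width: 0.996
grip_force: 0.0
```

>>> jog_arm --series '[8.5,-33.1,-36.3,0,0,0,0,8.5,-33.1,-36.3,0,0,0,0,8.5,-33.1,-36.3,0,0,0,0,8.5,-33.1,-36.3,0,0,0,0,8.5,-33.1,-36.3,5,0,0,0,8.5,-33.1,-36.3,10,0,0,0,8.5,-33.1,-36.3,14,0,0,0,8.5,-33.1,-36.3,14,0,0,0]'

```text
time_s: 2.8
eef_pos: [0.6343, -0.249, 0.1259]
tool_rot: [[-0.961, 0.275, 0.001], [0.275, 0.961, -0.0], [-0.001, 0.0, -1.0]]
force: [1.0, -0.4, -0.2]
gripper_width: 0.993
grip_force: 0.0
```

```bash
python3 - <<'E'
from h import *
from scipy.optimize import least_squares
a=snap('top'); b=snap('scene')
C=np.array([[245,100],[480,65],[540,395],[297,432]])
C=(C+.5)/6-.5+[255,190]
L=np.array([[.081,.056],[.081,-.056],[-.081,-.056],[-.081,.056]])
W=np.array([ray(a,u,v,.05)[:2] for u,v in C]);print(np.round(W,4).tolist())
def Rt(t):return np.array([[np.cos(t),-np.sin(t)],[np.sin(t),np.cos(t)]])
f=lambda q:((L@Rt(q[2]).T+q[:2])-W).ravel()
s=least_squares(f,[.53,.1,.17]);q=s.x;print(q,np.degrees(q[2]),np.round(s.fun*1000,1))
ca,cb=a['pixels'].copy(),b['pixels'].copy()
out=[]
for p,(x0,y0,w,h) in((a,(255,190,100,75)),(b,(280,195,110,110))):
    k=4 if w==100 else 3.63
    im=cv2.resize(p['pixels'][y0:y0+h,x0:x0+w],(400,int(h*k)),interpolation=cv2.INTER_CUBIC)
    for l,z in((L,.05),(L*[75/81,50/56],.05)):
        P=[(px(p,[*(Rt(q[2])@c+q[:2]),z])-[x0,y0]+.5)*k for c in l]
        cv2.polylines(im,[np.int32(P)],True,(0,255,0),1)
    th=2.0
    E=[(px(p,[*(Rt(q[2])@[x,.06-np.cos(th)*.116+np.sin(th)*n]+q[:2]),.051+.116*np.sin(th)+n*np.cos(th)])-[x0,y0]+.5)*k for x,n in((.081,0),(-.081,0),(-.081,.039),(.081,.039))]
    cv2.polylines(im,[np.int32(E)],True,(255,255,0),1)
    o=np.zeros((400,400,3),np.uint8);o[:im.shape[0]]=im[:400];out.append(o)
cv2.imwrite('pics/ov1.png',np.hstack(out)[:,:,::-1])
s=get_state();print(s['time_s'],s['eef_pos'],np.round(s['tool_rot'],4).tolist(),s['qpos'])
E
```

```text
[[0.6131, 0.1253], [0.6321, 0.0161], [0.4775, -0.0134], [0.4584, 0.0973]]
[0.54526545 0.05631624 0.17963284] 10.292203329356928 [ 1.8  0.6  2.9 -0.4 -1.9  0.2 -2.8 -0.4]
2.9 [ 0.62950711 -0.25402662  0.11904947] [[-0.9591, 0.2827, -0.0117], [0.2828, 0.9592, -0.0017], [0.0107, -0.005, -0.9999]] [16.58811632 45.35699693  6.2846004  83.50888341 -5.24789459 52.01550788
 97.86781744]
```

View pics/ov1.png

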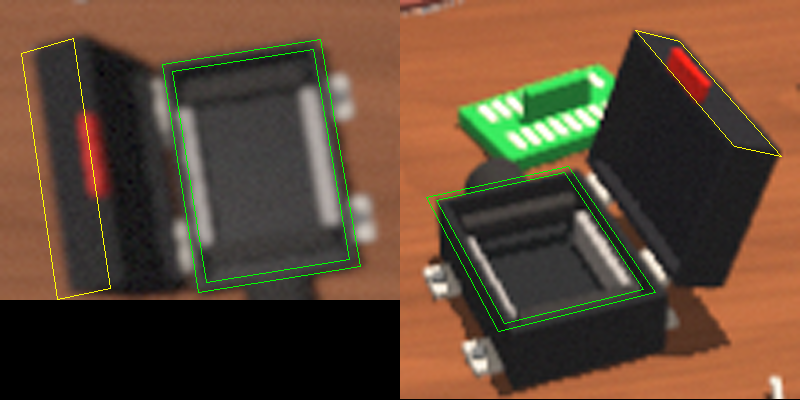

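Top overlay: the rim is matched to a few px. Scene overlay: the outline sits about 3 px up and left of the real rim, and the cover is a bit less open than 2 rad. I'll refine with a silhouette fit over both views.

```bash
cat > fit.py <<'E'
from h import *
from scipy.optimize import minimize
a=snap('top'); b=snap('scene')
def Rt(t):return np.array([[np.cos(t),-np.sin(t)],[np.sin(t),np.cos(t)]])
S=4
views=[]
for p,(x0,y0,w,h) in((a,(255,190,100,90)),(b,(280,195,110,112))):
    c=cv2.resize(p['pixels'][y0:y0+h,x0:x0+w],None,fx=S,fy=S,interpolation=cv2.INTER_CUBIC)
    hsv=cv2.cvtColor(c,cv2.COLOR_RGB2HSV)
    m=((c.max(2)<85)&((hsv[:,:,1]<110)|(c.max(2)<45)))|((hsv[:,:,0]<6)|(hsv[:,:,0]>174))&(hsv[:,:,1]>190)&(c[:,:,0]>110)
    m=cv2.morphologyEx(m.astype(np.uint8),cv2.MORPH_CLOSE,np.ones((25,25)))
    m=cv2.morphologyEx(m,cv2.MORPH_OPEN,np.ones((7,7)))
    views.append((p,x0,y0,c,m))
def hulls(q):
    x,y,t,th=q
    B=np.array([[i*.081,j*.056,z] for i in(-1,1) for j in(-1,1) for z in(0,.05)])
    Cv=np.array([[i*.081,.06-np.cos(th)*s+np.sin(th)*n,.051+s*np.sin(th)+n*np.cos(th)] for i in(-1,1) for s in(.004,.116) for n in(0,.039)])
    St=np.array([[i,j*.022,z] for i in(-.08,-.115) for j in(-1,1) for z in(0.005,.045)])
    return [np.c_[h[:,:2]@Rt(t).T+[x,y],h[:,2]] for h in(B,Cv,St)]
def mask(q,v,ig=False):
    p,x0,y0,c,m=v
    o=np.zeros(m.shape,np.uint8); st=np.zeros(m.shape,np.uint8)
    for k,h in enumerate(hulls(q)):
        P=np.array([(px(p,w)-[x0,y0]+.5)*S for w in h])
        cv2.fillConvexPoly(o if k<2 else st,cv2.convexHull(np.int32(np.round(P*16))),1,cv2.LINE_8,4)
    return o,(st>0)&(o==0)
def cost(q):
    e=0
    for v in views:
        o,ig=mask(q,v); e+=((o!=v[4])&~ig).sum()
    return e/1000.
E
python3 - <<'E'
from fit import *
best=None
for q0 in([.548,.056,.18,1.9],[.552,.058,.17,1.8]):
    r=minimize(cost,q0,method='Nelder-Mead',options=dict(initial_simplex=[q0]+[list(np.array(q0)+d) for d in np.diag([.01,.01,.05,.15])],xatol=1e-4,fatol=.01,maxiter=250))
    print(r.x,r.fun)
    if best is None or r.fun<best.fun: best=r
out=[]
for v in views:
    c=v[3].copy(); o,_=mask(best.x,v)
    for m,col in((o,(0,255,0)),(v[4],(255,255,0))):
        cv2.drawContours(c,cv2.findContours(m,0,2)[0],-1,col,1)
    q=best.x
    for sx,sy in((.081,.056),(.075,.05)):
        cv2.polylines(c,[np.int32([(px(v[0],[*(Rt(q[2])@[i*sx,j*sy]+q[:2]),.05])-[v[1],v[2]]+.5)*S for i,j in((1,1),(1,-1),(-1,-1),(-1,1))])],True,(0,200,255),1)
    z=np.zeros((450,400,3),np.uint8); c=c[:,:400] if c.shape[1]==400 else c[:,20:420]; z[:c.shape[0]]=c; out.append(z)
cv2.imwrite('pics/ov2.png',np.hstack(out)[:,:,::-1])
s=get_state();print(s['time_s'],s['eef_pos'],np.round(s['tool_rot'],4).tolist())
E
```

```text
[0.54834764 0.06200817 0.18326422 1.84780567] 11.41
[0.54851675 0.06200253 0.1885625  1.84999298] 11.408
3.0 [ 0.63245229 -0.24816965  0.12495177] [[-0.9609, 0.277, -0.003], [0.277, 0.9609, 0.0011], [0.0032, 0.0002, -1.0]]
```

View pics/ov2.png

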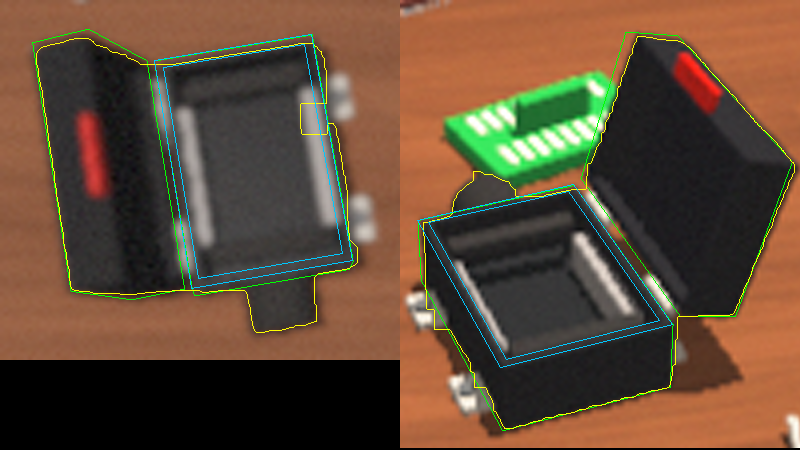

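>>> jog_arm --series '[8.5,-1.96,-2.0,1,0,0,0,8.5,-1.96,-2.0,4,0,0,0,8.5,-1.96,-2.0,7,0,0,0,8.5,-1.96,-2.0,9.1,0,0,0,8.5,-1.96,-2.0,9.1,0,0,0,0,-1.96,-2.0,9.1,0,0,0,0,-1.96,-2.0,9.1,0,0,0,0,-1.96,-2.0,9.1,0,0,0]'

```text
time_s: 4.0
eef_pos: [0.6471, -0.2724, 0.0369]
tool_rot: [[-0.961, 0.275, 0.002], [0.275, 0.961, -0.001], [-0.002, -0.0, -1.0]]
force: [-0.3, 0.4, 1.0]
gripper_width: 0.373
grip_force: 0.0
```

>>> jog_arm --series '[0,0,0,0,0,0,0,0,0,0,0,0,0,0,0,0,0,0,0,0,0,0,0,0,0,0,0,0]'

```text
time_s: 4.5
eef_pos: [0.6471, -0.2723, 0.0365]
tool_rot: [[-0.961, 0.275, 0.001], [0.275, 0.961, -0.0], [-0.001, -0.0, -1.0]]
force: [-0.7, 0.4, 5.6]
gripper_width: 0.152
grip_force: 61.1
```

>>> jog_arm --series '[0,0,0,-3,0,0,0,0,0,0,-7,0,0,0,0,2,3,-11,0,0,-0.05,0,5,7.5,-13.5,0,0,-0.13,0,8.3,12.7,-13.5,0,0,-0.22,0,11.5,17.8,-13.5,0,0,-0.3,0,14.6,22.8,-13.5,0,0,-0.38,0,17,26.6,-13.5,0,0,-0.44]'

```text
time_s: 5.5
eef_pos: [0.5544, 0.0335, 0.1697]
tool_rot: [[-0.986, -0.165, -0.003], [-0.165, 0.986, 0.001], [0.003, 0.001, -1.0]]
force: [-0.2, 1.0, -2.3]
gripper_width: 0.149
grip_force: 60.2
```

>>> jog_arm --series '[0,0,0,0,0,0,0,0,0,0,0,0,0,0]'

```text
time_s: 5.75
eef_pos: [0.5559, 0.0295, 0.17]
tool_rot: [[-0.987, -0.16, -0.002], [-0.16, 0.987, -0.001], [0.002, -0.001, -1.0]]
force: [1.1, -0.5, -2.2]
gripper_width: 0.15
grip_force: 60.3
```

>>> jog_arm --series '[0,0.4,3.08,0,0,0,-0.022,0,0.4,3.08,2,0,0,-0.022,0,0.4,3.08,4.5,0,0,-0.022,0,0.4,3.08,5.8,0,0,-0.022,0,0.4,3.08,5.8,0,0,-0.022]'

```text
time_s: 6.38
eef_pos: [0.547, 0.0587, 0.1117]
tool_rot: [[-0.984, -0.18, -0.003], [-0.18, 0.984, -0.001], [0.003, -0.001, -1.0]]
force: [-0.4, -0.0, -2.0]
gripper_width: 0.153
grip_force: 60.2
```

```bash
python3 - <<'E'
from h import *
a=snap('top'); b=snap('scene')
s=get_state();print(s['time_s'],s['eef_pos'],np.round(s['tool_rot'],4).tolist(),s['force'])
A=cv2.resize(a['pixels'][190:280,260:350],(400,400),interpolation=cv2.INTER_CUBIC)
B=cv2.resize(b['pixels'][195:305,280:390],(400,400),interpolation=cv2.INTER_CUBIC)
cv2.imwrite('pics/hov.png',np.hstack([A,B])[:,:,::-1])
for n,p in(('top',a),('scene',b)): print(find(p,'filter_new',5))
E
```

```text
6.475 [0.54815358 0.05947945 0.11321302] [[-0.9835, -0.1811, 0.001], [-0.1811, 0.9835, -0.0002], [-0.001, -0.0004, -1.0]] [ 0.1378208  -0.67901019 -2.3925739 ]
[(0.98, [0.763, 0.017, 0.017], [334.0, 160.0]), (0.78, [0.209, -0.276, 0.021], [440.0, 357.0]), (0.75, [0.309, 0.15, 0.02], [284.0, 317.0])]
[(0.89, [0.222, -0.273, 0.01], [195.0, 222.0]), (0.76, [0.581, 0.057, 0.091], [320.0, 257.0]), (0.72, [0.781, 0.02, 0.015], [319.0, 341.0]), (0.67, [0.328, 0.066, 0.018], [308.0, 227.0])]
```

View pics/hov.png

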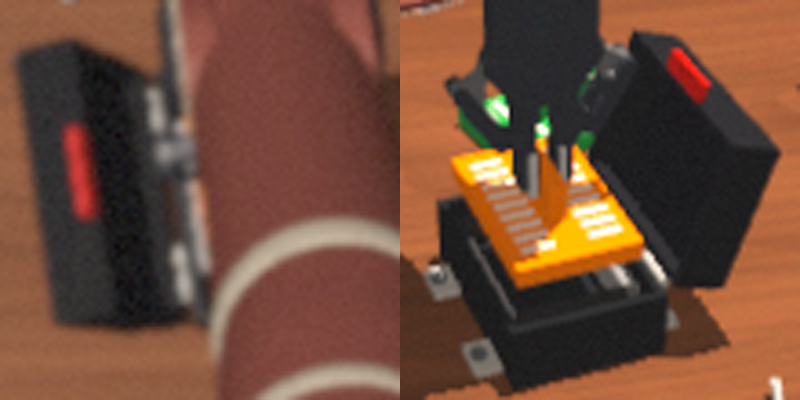

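Scene half of the crop: the held filter is level above the box. Its top-face corners are at about (452,160), (515,272) and (643,243). The rim's outer corners are at about (438,200), (510,332) and (667,293). I'll compare them in the same view.

```bash
python3 - <<'E'
from h import *
b=snap('scene')
f=lambda c,z:np.array([ray(b,280+(u-400+.5)/3.636-.5,195+(v+.5)/3.636-.5,z)[:2] for u,v in c])
F=f([(452,160),(515,272),(643,243)],.0927); R=f([(438,200),(510,332),(667,293)],.05)
for X in(F,R):
    c=(X[0]+X[2])/2; d=X[1]-X[0]; e=X[2]-X[1]
    print(np.round(X,4).tolist(),'c',c,'len',np.hypot(*d),np.hypot(*e),'ang',np.degrees(np.arctan2(d[1],d[0])),np.degrees(np.arctan2(e[1],e[0])))
E
```

```text
[[0.4935, 0.0052], [0.6287, 0.0284], [0.6138, 0.1164]] c [0.5536729  0.06082499] len 0.13717974178113618 0.08933415114417026 ang 9.71287372760944 99.61592864197299
[[0.4807, -0.0051], [0.637, 0.0229], [0.6164, 0.1336]] c [0.5485585  0.06423442] len 0.1588462312170351 0.1125420475696782 ang 10.157009990269277 100.5573350265114
```

>>> jog_arm --series '[0,0.39,0.38,0,0,0,-0.01,0,0.39,0.38,0.5,0,0,-0.01,0,0.39,0.38,1.2,0,0,-0.01,0,0.39,0.38,1.9,0,0,-0.01,0,0.39,0.38,2.5,0,0,-0.01,0,0.39,0.38,2.9,0,0,-0.01,0,0.39,0.38,2.9,0,0,-0.01,0,0.39,0.38,2.9,0,0,-0.01]'

```text
time_s: 7.62
eef_pos: [0.5431, 0.0631, 0.0839]
tool_rot: [[-0.981, -0.192, 0.0], [-0.192, 0.981, -0.0], [-0.0, -0.0, -1.0]]
force: [0.2, -0.1, -2.2]
gripper_width: 0.144
grip_force: 60.3
```

>>> jog_arm --series '[0,0,0,0.2,0,0,0,0,0,0,0.4,0,0,0,0,0,0,0.5,0,0,0,0,0,0,0.6,0,0,0,0,0,0,0.6,0,0,0]'

```text
time_s: 8.25
eef_pos: [0.5429, 0.0631, 0.0791]
tool_rot: [[-0.981, -0.192, 0.0], [-0.192, 0.981, 0.0], [-0.0, -0.0, -1.0]]
force: [-2.2, -0.8, 6.8]
gripper_width: 0.148
grip_force: 61.7
```

```bash
python3 - <<'E'
from h import *
b=snap('scene')
B=cv2.resize(b['pixels'][210:300,290:380],(600,600),interpolation=cv2.INTER_CUBIC)
cv2.imwrite('pics/in.png',B[:,:,::-1]); s=get_state(); print(s['eef_pos'],s['force'],s['torque'])
E
```

```text
[0.54294435 0.06315309 0.07906699] [-2.0321747  -1.00470604  7.70334508] [-0.11828289  0.53425895  0.00201864]
```

View pics/in.png

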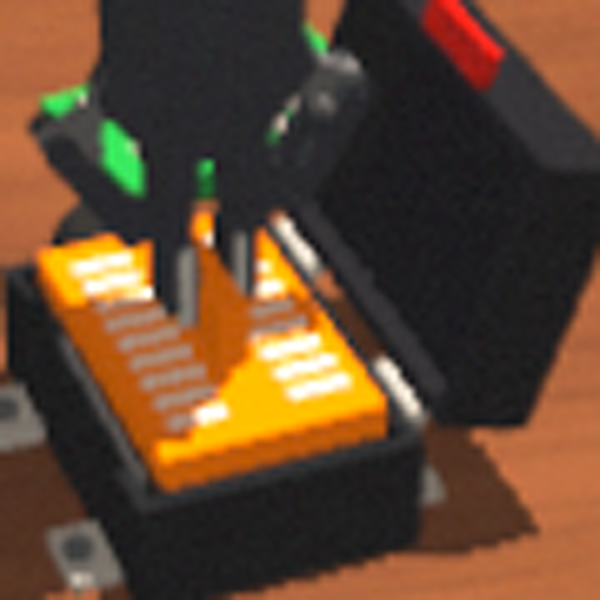

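Crop: the orange filter lies inside the rim all round, carried level on the seals about 9 mm high, with 8 N contact. I'll press it home.

>>> jog_arm --series '[0,0,0,0.2,0,0,0,0,0,0,0.4,0,0,0,0,0,0,0.6,0,0,0,0,0,0,0.75,0,0,0,0,0,0,0.9,0,0,0,0,0,0,0.9,0,0,0]'

```text
time_s: 9.05
eef_pos: [0.5429, 0.0631, 0.0704]
tool_rot: [[-0.981, -0.192, 0.0], [-0.192, 0.981, 0.0], [-0.0, -0.0, -1.0]]
force: [-2.7, -0.4, 9.4]
gripper_width: 0.151
grip_force: 62.0
```

>>> jog_arm --series '[0,0,0,0.15,0,0,0,0,0,0,0.3,0,0,0,0,0,0,0.4,0,0,0,0,0,0,0.4,0,0,0]'

```text
time_s: 9.55
eef_pos: [0.5429, 0.0632, 0.0703]
tool_rot: [[-0.981, -0.192, 0.001], [-0.192, 0.981, 0.0], [-0.001, -0.0, -1.0]]
force: [-9.8, -2.5, 34.3]
gripper_width: 0.15
grip_force: 65.7
```

>>> jog_arm --series '[0,0,0,-0.5,0,0,0,3.5,0,0,-0.5,0,0,0,3.5,0,0,-0.5,0,0,0,3.5,0,0,-0.5,0,0,0,3.5,0,0,-3,0,0,0,3.5,0,0,-7,0,0,0,3.5,0,0,-12,0,0,0,3.5,0,0,-17,0,0,0]'

```text
time_s: 10.55
eef_pos: [0.5427, 0.0631, 0.2358]
tool_rot: [[-0.981, -0.192, -0.001], [-0.192, 0.981, -0.0], [0.001, 0.0, -1.0]]
force: [0.4, -0.4, -1.1]
gripper_width: 0.41
grip_force: 0.0
```

>>> jog_arm --series '[0,0,-8,-1,0,0,0,0,0,-14,-1,0,0,0,0,0,-18,-1,0,0,0,0,0,-18,-1,0,0,0]'

```text
time_s: 11.05
eef_pos: [0.577, -0.1211, 0.2441]
tool_rot: [[-0.983, -0.181, -0.001], [-0.181, 0.983, -0.005], [0.002, -0.004, -1.0]]
force: [-0.2, 0.3, -0.5]
gripper_width: 0.001
grip_force: 0.0
```

```bash
python3 - <<'E'
from h import *
a=snap('top');b=snap('scene')
A=cv2.resize(a['pixels'][200:270,270:350],(400,350),interpolation=cv2.INTER_CUBIC)
B=cv2.resize(b['pixels'][215:305,285:375],(400,400),interpolation=cv2.INTER_CUBIC)
c=np.zeros((400,800,3),np.uint8);c[:350,:400]=A;c[:,400:]=B
cv2.imwrite('pics/seat.png',c[:,:,::-1]); s=get_state(); print(s['time_s'],s['eef_pos'],s['force'],np.round(s['tool_rot'],3).tolist())
E
```

```text
11.15 [ 0.57722758 -0.11365754  0.24405353] [-1.16052367  0.12615738  0.27954751] [[-0.982, -0.191, -0.001], [-0.191, 0.982, 0.001], [0.001, 0.001, -1.0]]
```

View pics/seat.png

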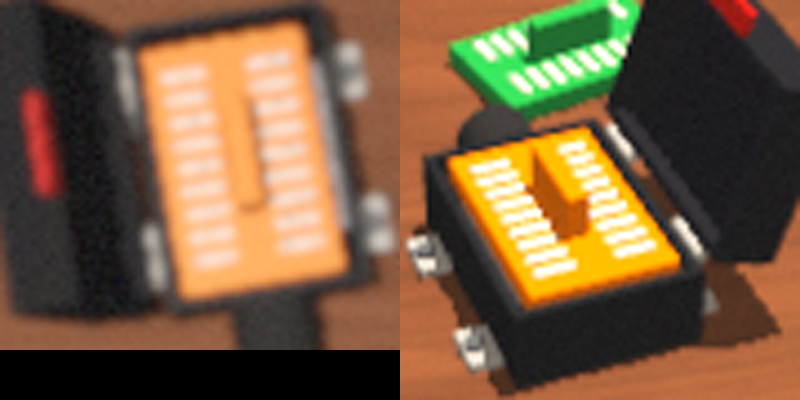

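The crop shows the filter sunk in the box. In the scene half, its orange face is flush with the rim along (450,155)-(530,300)-(680,265) and level end to end. The press reached a hard stop after 8.8 mm of travel at 34 N. Next I'll take the closed fingers behind the cover.

>>> jog_arm --series '[0,0,4,0,0,0,0,0,0,10,0,0,0,0,0,0,16,0,0,0,0,0,0,22,0,0,0,0,0,0,28,0,0,0,0,0,0,32,0,0,0,0,0,0,35,0,0,0,0,0,0,35,0,0,0,0]'

```text
time_s: 12.15
eef_pos: [0.5075, 0.2357, 0.2445]
tool_rot: [[-0.979, -0.202, -0.002], [-0.202, 0.979, 0.003], [0.001, 0.003, -1.0]]
force: [0.5, -0.3, -0.1]
gripper_width: 0.001
grip_force: 0.0
```

>>> jog_arm --series '[0,0,0,0,0,0,0,0,0,0,0,0,0,0]'

```text
time_s: 12.4
eef_pos: [0.5105, 0.2287, 0.2447]
tool_rot: [[-0.982, -0.19, -0.0], [-0.19, 0.982, -0.001], [0.0, -0.001, -1.0]]
force: [-0.1, 0.1, -0.1]
gripper_width: -0.003
grip_force: 0.0
```

>>> jog_arm --series '[0,0,0,4,0,0,0,0,0,0,8,0,0,0,0,0,0,10.7,0,0,0,0,0,-0.5,10.7,0,0,0,0,0,-1.5,10.7,0,0,0,0,0,-2.4,10.7,0,0,0,0,0,-2.4,10.7,0,0,0]'

```text
time_s: 13.28
eef_pos: [0.5159, 0.2059, 0.1392]
tool_rot: [[-0.982, -0.191, 0.003], [-0.191, 0.982, 0.001], [-0.003, 0.0, -1.0]]
force: [0.3, 0.4, -0.9]
gripper_width: -0.001
grip_force: 0.0
```

>>> jog_arm --series '[0,0,-1,0,0,0,0,0,0,-2.3,-0.6,0,0,0,0,0,-3.7,-2.4,0,0,0,0,0,-5.1,-3.05,0,0,0,0,0,-6.4,-3.25,0,0,0,0,0,-7.55,-3.3,0,0,0,0,0,-7.55,-3.3,0,0,0]'

```text
time_s: 14.15
eef_pos: [0.5298, 0.13, 0.1705]
tool_rot: [[-0.982, -0.189, -0.0], [-0.189, 0.982, -0.002], [0.0, -0.002, -1.0]]
force: [-0.8, 0.3, 0.3]
gripper_width: -0.001
grip_force: 0.0
```

```bash
python3 - <<'E'
from h import *
b=snap('scene')
cv2.imwrite('pics/cov.png',cv2.resize(b['pixels'][170:310,260:420],(640,560),interpolation=cv2.INTER_CUBIC)[:,:,::-1]); s=get_state(); print(s['time_s'],s['eef_pos'],s['force'])
E
```

```text
14.2 [0.52938155 0.13061059 0.17022228] [-0.4180061   0.08999096 -0.64022251]
```

View pics/cov.png

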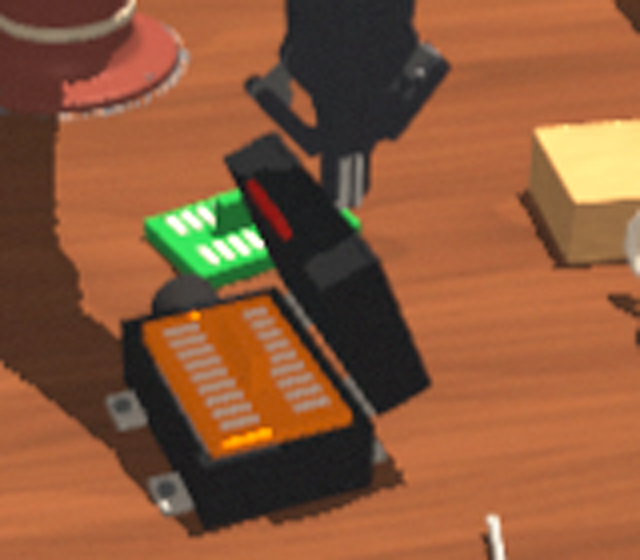

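The crop shows the cover about 65-70° open, with the fingers behind its roof at (345,195) and the filter undisturbed. I'll continue the arc.

>>> jog_arm --series '[0,0,-1.6,0,0,0,0,0,0,-3.15,0.4,0,0,0,0,0,-4.6,1,0,0,0,0,0,-6,1.8,0,0,0,0,0,-7.25,2.8,0,0,0,0,0,-8.35,4,0,0,0,0,0,-9.25,5.2,0,0,0,0,0,-9.25,5.2,0,0,0]'

```text
time_s: 15.2
eef_pos: [0.5462, 0.0407, 0.1171]
tool_rot: [[-0.982, -0.191, -0.004], [-0.191, 0.982, -0.0], [0.004, 0.0, -1.0]]
force: [0.3, 0.4, 0.5]
gripper_width: -0.005
grip_force: 0.0
```

>>> jog_arm --series '[0,0,-0.5,0.5,0,0,0,0,0,-0.9,1,0,0,0,0,0,-1.2,1.4,0,0,0,0,0,-1.2,1.5,0,0,0,0,0,-1.2,1.6,0,0,0,0,0,-1.2,1.6,0,0,0]'

```text
time_s: 15.95
eef_pos: [0.5495, 0.0296, 0.1041]
tool_rot: [[-0.981, -0.192, 0.0], [-0.192, 0.981, -0.0], [-0.0, -0.0, -1.0]]
force: [-2.4, 0.4, 9.5]
gripper_width: 0.003
grip_force: 4.3
```

>>> jog_arm --series '[0,0,0,0.15,0,0,0,0,0,0,0.15,0,0,0,0,0,0,0.15,0,0,0]'

```text
time_s: 16.32
eef_pos: [0.5496, 0.0296, 0.104]
tool_rot: [[-0.981, -0.192, 0.001], [-0.192, 0.981, -0.0], [-0.001, -0.001, -1.0]]
force: [-5.1, -0.2, 16.3]
gripper_width: 0.0
grip_force: 8.6
```

>>> jog_arm --series '[0,0,0,-3,0,0,0,0,0,0,-8,0,0,0,0,0,0,-14,0,0,0,0,0,-5,-14,0,0,0,0,0,-11,-14,0,0,0,0,0,-16,-14,0,0,0,0,0,-20,-14,0,0,0,0,0,-20,-14,0,0,0]'

```text
time_s: 17.32
eef_pos: [0.587, -0.1723, 0.2407]
tool_rot: [[-0.983, -0.184, -0.001], [-0.184, 0.983, -0.004], [0.002, -0.003, -1.0]]
force: [-0.8, 1.4, -0.7]
gripper_width: 0.001
grip_force: 0.0
```

```bash
python3 - <<'E'
from h import *
b=snap('scene')
cv2.imwrite('pics/end.png',cv2.resize(b['pixels'][190:310,270:400],(650,600),interpolation=cv2.INTER_CUBIC)[:,:,::-1]); s=get_state(); print(s['time_s'],s['eef_pos'],s['force'])
E
```

```text
17.375 [ 0.58723098 -0.16865061  0.24069241] [ 0.22236914  0.23358692 -0.12653549]
```

View pics/end.png

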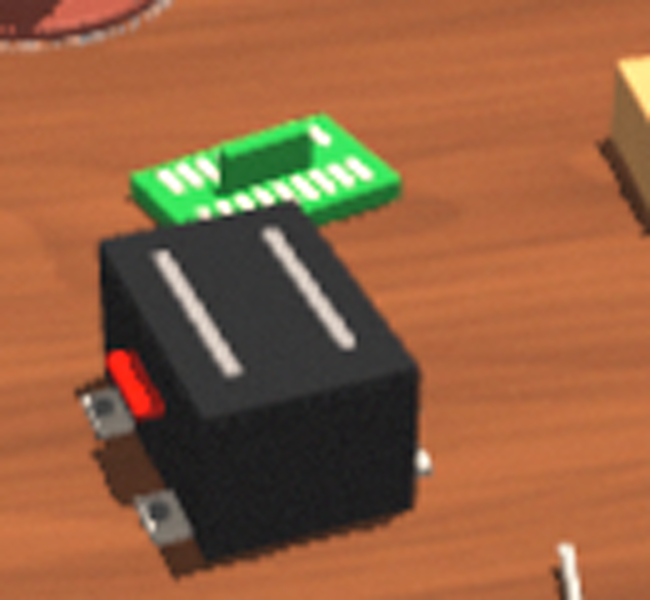

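The crop shows the cover closed edge to edge, with its red lip at (135,385) on the rim, no visible gap, and the robot clear. I'll hand in.

```bash
python3 -c "
from workcell import *
print(sign_off())"
```

```text
the job is handed in; nothing more can be done
None
```

The orange filter is pressed fully home and level with the rim, the cover is closed edge to edge, nothing else on the bench was touched, and the job was handed in at about 17 s.

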